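# Heft two tins of etching ground and hold the fuller one over the slab

### The arm

A 6-joint arm with a two-finger parallel gripper is mounted at the origin on the work surface. World frame = base frame: x ahead of the robot, y to its left, z up, the work surface at z = 0. Lengths are in mm, angles in rad, forces in N, time in s.
With the tool pointing down it reaches from about 350 to 875 mm from the base axis. Payload 4.2 kg.
Tool frame: the origin (TCP) lies at the very end of the fingers, on their centre line; the grasp point (between the pads) lies 19 mm behind it; z points along the fingers, y is the line along which they close (so a half turn about z gives the same grasp; the last joint's range is limited). The gripper opens to 85 mm and grips with 20 to 120 N. Pads are 22 mm wide; open, the fingers measure 114 mm over their backs; the gripper's body (76 mm by 85 mm) begins 54 mm behind the grasp point. The pads swing forward as they close: fully open they stand 13 mm farther back than shut.
Start: joints at [-1.01, 0.385, 0.008, 0, -1.194, -0.259], TCP at [185.79, -596.725, 231.312] pointing down, gripper open.
Joint ranges: [-3.14, 3.14], [-1.21, 2.06], [-1.07, 1.41], [-3.16, 2.05], [-2.99, -0.16], [-3.1, 3.1]. Speed limits (rad/s): [2.79, 2.79, 3.14, 3.14, 3.14, 3.14].

### API

Orientations are given as a unit quaternion [x, y, z, w].
In Python, from bench import arm, optics gives the robot as it stands. The module is installed in compiled form; this text tells all that it offers.
- The arm moves only by the tool step_arm, never from a script. Its argument "motion" is a list of rows, each an object with "dr": the turn, a rotation vector about the tool's x, y, z in units of 8 degrees (1.0 is 8 degrees), a list of three; "slide": the shift along the tool's x, y, z in mm, a list of three; "jaw": the finger opening in mm, from 0 to 85.4. A call has exactly 8 rows; each row is the pose to reach, as a shift and turn from the pose commanded when the call began, along the tool's axes at that moment; what a row does not reach only later rows make up. A row lasts 1/8 s, in which the tool goes at most 62.5 mm and 10.7 degrees, less where a joint would pass 70% of its speed; a pose out of reach is approached as far as the arm can. A call with a gripper value outside its range is refused whole. The fingers move at their own pace and stop on an object; the grip force is fixed at half the most. Time passes only in rows, so rows that repeat a pose let the fingers close, or fill a call up. It gives the time, the measured TCP pose, the force, the opening and the grip force at its end, in the units of the state.
- arm.read_state(): the state, without advancing time (a new reading comes with each control period).
- optics.get_image(name): name is "scene" or "top" or "wrist"; returns the picture (420x560x3 uint8, blue, green, red); there is no depth.
- optics.camera_info(name): a dict with "camera_matrix" (3x3 intrinsics, pixels), "view" (4x4, takes a point from world to camera coordinates); the wrist camera has in their place "T_tool_cam" (4x4, takes a point from camera to tool coordinates, whose origin is the TCP and whose axes are the flange's). Camera axes: x right, y up, looking along -z (the intrinsics and any distortion apply to the point x, -y, -z); pixel columns grow to the right and rows downward; lengths in mm; the calibration is good to about 2 mm. The wrist camera is an equidistant fisheye: a pixel r from the principal point sees the ray r / f radians off the axis. A picture is of the moment at which its call begins: read the wrist's pose just before it. camera_info takes no time and is no camera call.
- arm.job_done(): hands the job in; it is judged then, once.
The state is a dict: "clock": time; "joints": joint angles; "joint_vel": joint speeds; "joint_efforts": joint torques, N m; "position": TCP position; "ee_rot": TCP orientation; "contact_force": force on the tool from outside, world axes, zero at the start; "wrist_torque": the same for the moment, N m; "gripper_width": finger opening in mm; "grasp_force": force on a finger pad.
Only numpy, scipy, OpenCV 4.12 (cv2) and the standard library are available. Lean on these libraries where they do the work, as an engineer would, in place of code of your own. Each camera call takes 0.05 s, during which the arm holds its last target. There are 200 camera calls.

### The job

One of the two blue tins of wax etching ground in the aluminium tray is nearly empty and they look alike: lift each clear of the tray in turn, feel which is the heavier, and set the lighter one back down upright in the tray, without dropping it. Then hold the heavier tin upright and still over the middle of the glass slab, about 10 cm above it, ready for the printmaker to open, and finish while still holding it there. Do not tip or drop a tin or set one on the slab, and leave the red tin in the tray and the roller and knife on the slab where they are.

Things in the scene. Friction and masses are not known exactly. Their poses are not given: they have to be found in the camera images.
- tin_p: one of two tins that look alike (steel, blue band, blue dot on the lid): closed cylinder 62 mm in diameter, 64 mm high, upright on the tray's floor. Origin: centre of its underside; z up its axis. A loose solid cake of wax inside is whole in one tin, almost used up in the other; which one changes, and only weight tells: the lighter weighs 60 to 90 g in all, the heavier 200 to 260 g.
- tin_q: one of two tins that look alike (steel, blue band, blue dot on the lid): closed cylinder 62 mm in diameter, 64 mm high, upright on the tray's floor. Origin: centre of its underside; z up its axis. A loose solid cake of wax inside is whole in one tin, almost used up in the other; which one changes, and only weight tells: the lighter weighs 60 to 90 g in all, the heavier 200 to 260 g.
- ink_tray: shallow open aluminium tray, fixed to the table, 220 mm (its x) by 300 mm (its y), rim 18 mm high, walls and floor 4 mm thick. Origin: centre of its underside, on the table; the inner floor is 4 mm above it. The blue tins stand 170 mm apart along its y, 35 mm to the -x side of its centre, a red tin on the +x side. It lies left or right of the robot.
- slab: inking slab of plate glass on a grey backing board, fixed to the table, 240 mm (its x) by 280 mm (its y), 10 mm thick, stained with old blue colour. Origin: centre of its underside. A brayer lies on its +y half and a knife along its -y edge.
- slab_top (a point): centre of the slab's top face; z up
- red_tin: tin of ink of the same size (62 mm diameter, 64 mm high) with a red band, standing in the tray; leave it. Origin: centre of its underside
- brayer: hand roller lying on the slab: black rubber roller 40 mm in diameter and 90 mm long in a steel fork, wooden handle, 192 mm long over all, 40 mm high; leave it. Origin: under the middle, handle to its -x
- ink_knife: ink knife lying on the slab, wooden handle and steel blade, 228 mm long, 28 mm wide, 18 mm high; leave it. Origin: where blade and handle meet, underneath; blade to its +x
There are look-alikes about, which are no part of the job. What is shaped like the tin_q but yellow is not meant.

How it is judged (in metres and radians):
On the way, in this order (a step that is already met when the one before it is completed fails the run):
1. the lighter tin has been lifted at least 20 mm clear of the tray's floor, in the fingers, while the heavier one stands in the tray (seen by its weight on it) (((z of tin_p in the frame of ink_tray above 0.025 m and contact force between the fingers and tin_p above 1 N and contact force between tin_q and ink_tray above 1.35 N) or (z of tin_q in the frame of ink_tray above 0.025 m and contact force between the fingers and tin_q above 1 N and contact force between tin_p and ink_tray above 1.35 N))), for 0.2 s.
2. afterwards (again, if it was lifted first) the heavier tin is lifted clear in the fingers while the lighter one stands in the tray (((z of tin_q in the frame of ink_tray above 0.025 m and contact force between the fingers and tin_q above 1 N and z of tin_p in the frame of ink_tray between -0.005 and 0.01 m and x of tin_p in the frame of ink_tray between -0.082 and 0.082 m and y of tin_p in the frame of ink_tray between -0.122 and 0.122 m and angle between tin_p's own z axis and vertical below 0.1 rad and linear speed of tin_p below 0.02 m/s and contact force between the fingers and tin_p below 0.1 N and contact force between tin_p and ink_tray between 0.3 and 1.35 N) or (z of tin_p in the frame of ink_tray above 0.025 m and contact force between the fingers and tin_p above 1 N and z of tin_q in the frame of ink_tray between -0.005 and 0.01 m and x of tin_q in the frame of ink_tray between -0.082 and 0.082 m and y of tin_q in the frame of ink_tray between -0.122 and 0.122 m and angle between tin_q's own z axis and vertical below 0.1 rad and linear speed of tin_q below 0.02 m/s and contact force between the fingers and tin_q below 0.1 N and contact force between tin_q and ink_tray between 0.3 and 1.35 N))), for 0.2 s.
At the end, for the whole second after the job is handed in: The heavier tin is in the fingers, upright within 8 degrees, still, within 45 mm of the slab's centre, its underside 50 to 170 mm above the slab, touching nothing else; the lighter tin stands released, upright and at rest on the tray's floor (pressing on it with under 1.35 N) (((horizontal distance between tin_q and slab_top below 0.045 m and z of tin_q in the frame of slab_top between 0.05 and 0.17 m and angle between tin_q's own z axis and vertical below 0.15 rad and linear speed of tin_q below 0.03 m/s and angular speed of tin_q below 0.3 rad/s and contact force between the fingers and tin_q above 1 N and contact force between tin_q and slab below 0.1 N and contact force between tin_q and brayer below 0.1 N and contact force between tin_q and ink_knife below 0.1 N and z of tin_p in the frame of ink_tray between -0.005 and 0.01 m and x of tin_p in the frame of ink_tray between -0.082 and 0.082 m and y of tin_p in the frame of ink_tray between -0.122 and 0.122 m and angle between tin_p's own z axis and vertical below 0.1 rad and linear speed of tin_p below 0.02 m/s and contact force between the fingers and tin_p below 0.1 N and contact force between tin_p and ink_tray between 0.3 and 1.35 N) or (horizontal distance between tin_p and slab_top below 0.045 m and z of tin_p in the frame of slab_top between 0.05 and 0.17 m and angle between tin_p's own z axis and vertical below 0.15 rad and linear speed of tin_p below 0.03 m/s and angular speed of tin_p below 0.3 rad/s and contact force between the fingers and tin_p above 1 N and contact force between tin_p and slab below 0.1 N and contact force between tin_p and brayer below 0.1 N and contact force between tin_p and ink_knife below 0.1 N and z of tin_q in the frame of ink_tray between -0.005 and 0.01 m and x of tin_q in the frame of ink_tray between -0.082 and 0.082 m and y of tin_q in the frame of ink_tray between -0.122 and 0.122 m and angle between tin_q's own z axis and vertical below 0.1 rad and linear speed of tin_q below 0.02 m/s and contact force between the fingers and tin_q below 0.1 N and contact force between tin_q and ink_tray between 0.3 and 1.35 N))); the arm keeps its last pose, push and grip.
It fails at once if one of the other things (red tin, brayer, ink knife) was moved more than 30 mm (distance of any of red_tin, brayer, ink_knife from where it was at the start of the episode above 0.03 m).
It fails at once if a blue tin was tipped by more than 30 degrees (angle between any of tin_p, tin_q's own z axis and vertical above 0.52 rad).
It fails at once if a blue tin was dropped (fast and out of the fingers) ((linear speed of tin_p above 0.55 m/s and contact force between the fingers and tin_p below 0.05 N) or (linear speed of tin_q above 0.55 m/s and contact force between the fingers and tin_q below 0.05 N)).
It fails at once if a blue tin was set on the slab (contact force between any of tin_p, tin_q and slab above 1 N).
It also fails if it takes over 66 s, if anything falls off the work surface, if the arm or the gripper's body presses on something with over 40 N, if the wrist force passes 120 N, or if a joint passes its speed limit or range.

## Working session

There is one attempt and no reset: what is moved stays moved. The work goes in short steps, Python scripts to look and compute and a tool call to move; the robot and the scene stay as the last step left them, time stands still between calls to the robot, and variables do not carry over. Pictures are saved under pics/ and viewed, at most 10 in all, crops included, and the job is handed in when it is done.

Besides the shell and the picture viewer there is one more tool, called by a JSON object that holds its "api" and its "payload", one argument or row to a line. step_arm: Moves the arm, as the interface text tells. Its arguments: {"type":"object","properties":{"motion":{"type":"array","items":{"type":"object","properties":{"dr":{"type":"array","items":{"type":"number"}},"slide":{"type":"array","items":{"type":"number"}},"jaw":{"type":"number"}}}}},"required":["motion"]}

```bash
mkdir -p pics
python3 - <<'E'
from bench import arm, optics
import cv2,numpy as np
s=arm.read_state();print(s)
a=optics.get_image("top");b=optics.get_image("scene")
cv2.imwrite("pics/top.png",a);cv2.imwrite("pics/scene.png",b)
for n in("top","scene","wrist"):print(n,optics.camera_info(n))
E
```

```text
{'clock': 0.0, 'joints': array([-1.01037424e+00,  3.85565775e-01,  6.60570619e-03, -5.19728041e-04,
       -1.19396205e+00, -2.58586571e-01]), 'joint_vel': array([ 1.78486695e-04, -1.08065160e-03, -1.69584680e-03,  1.71916477e-03,
        2.60164830e-05,  4.88639725e-04]), 'joint_efforts': array([ 9.12100804e-04, -3.92286801e+01,  1.88402778e+01,  4.18593898e+00,
       -4.72339714e-03, -1.14973213e-05]), 'position': array([ 185.63764079, -596.18216815,  230.20504971]), 'ee_rot': array([-1.50250642e-01,  9.88647337e-01,  1.07118004e-03, -2.01638492e-04]), 'contact_force': array([ 0.55127318, -0.36531771, -0.34300853]), 'wrist_torque': array([ 0.04112453, -0.00207532, -0.0074431 ]), 'grasp_force': 0.0, 'gripper_width': 85.41098301126584}
top {'camera_matrix': array([[440.34563461,   0.        , 280.6026599 ],
       [  0.        , 440.34563461, 204.71446768],
       [  0.        ,   0.        ,   1.        ]]), 'view': array([[-1.04271228e-02, -9.99830828e-01, -1.51522115e-02,
        -7.79291433e+00],
       [ 9.98923437e-01, -1.11002559e-02,  4.50416527e-02,
        -4.23932430e+02]
[... 537 characters left out ...]
 [ 6.73636360e-01,  1.10126590e-01,  7.30812007e-01,
        -1.31449851e+03],
       [ 0.00000000e+00,  0.00000000e+00,  0.00000000e+00,
         1.00000000e+00]])}
wrist {'camera_matrix': array([[325.1922621 ,   0.        , 279.4476513 ],
       [  0.        , 325.1922621 , 209.90306021],
       [  0.        ,   0.        ,   1.        ]]), 'T_tool_cam': array([[-5.05278195e-04,  9.61337039e-01,  2.75374003e-01,
         7.02089838e+01],
       [ 9.99999730e-01,  6.32423576e-04, -3.72926086e-04,
        -7.12654710e-01],
       [-5.32660671e-04,  2.75373741e-01, -9.61337100e-01,
        -1.42564572e+02],
       [ 0.00000000e+00,  0.00000000e+00,  0.00000000e+00,
         1.00000000e+00]])}
```

View pics/top.png

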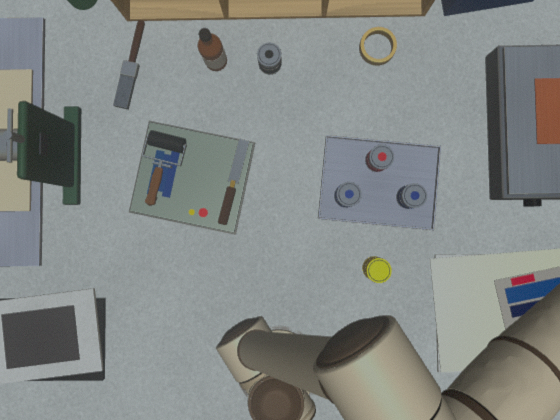

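View pics/scene.png

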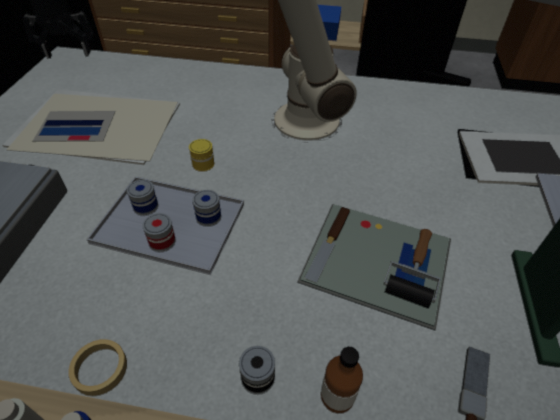

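Candidates in the top view are the blue-dot tins at (348,194) and (414,196), the red tin at (381,157), the yellow tin at (378,270) and the black-dot tin at (269,55). I choose the two blue-dot tins in the tray. Next I localise them and check with a crop.

```bash
cat > h.py <<'E'
import cv2,numpy as np
from bench import arm,optics
from scipy.spatial.transform import Rotation as R
def ray(name,px):
    c=optics.camera_info(name);K=c["camera_matrix"];V=c["view"]
    d=np.linalg.inv(K)@[px[0],px[1],1];d=d*[1,-1,-1]
    Rm=V[:3,:3];return -Rm.T@V[:3,3],Rm.T@d
def plane(name,px,z):
    o,d=ray(name,px);return o+d*(z-o[2])/d[2]
def blobs(img,lo,hi,amin=15):
    m=cv2.inRange(cv2.cvtColor(img,cv2.COLOR_BGR2HSV),np.array(lo),np.array(hi))
    n,_,st,ce=cv2.connectedComponentsWithStats(m)
    return [(ce[i],st[i]) for i in range(1,n) if st[i][4]>=amin]
def togo(p):  # world target -> tool axes shift
    s=arm.read_state();return R.from_quat(s["ee_rot"]).inv().apply(np.array(p)-s["position"])
E
python3 - <<'E'
from h import *
np.set_printoptions(precision=1,suppress=True)
a=cv2.imread("pics/top.png");b=cv2.imread("pics/scene.png")
print("top");[print(c,s[2:],plane("top",c,68)) for c,s in blobs(a[130:240,310:450],(105,110,30),(130,255,255),8) for c in [c+[310,130]]]
print("scene");[print(c,s[2:],plane("scene",c,68)) for c,s in blobs(b[175:250,90:250],(105,110,30),(130,255,255),6) for c in [c+[90,175]]]
print("tray",[plane("top",p,18) for p in((325,137),(439,146),(432,229),(318,219))])
print("slab",[plane("top",p,10) for p in((149,121),(254,143),(236,233),(130,212))])
cv2.imwrite("pics/crop.png",np.hstack([cv2.resize(a[130:240,310:450],None,fx=3,fy=3,interpolation=2),cv2.resize(b[170:280,85:210],(375,330),interpolation=2)]))
E
```

```text
top
[348.7 193.6] [ 8  8 48] [ 446.8 -182.5   68. ]
[414.6 195.2] [ 8  8 52] [ 441.2 -345.1   68. ]
scene
[139.5 187.4] [ 8  6 38] [ 441.5 -343.4   68. ]
[205.3 197.7] [ 9  6 42] [ 446.2 -181.4   68. ]
[137.5 206.9] [10  3 12] [ 502.3 -323.2   68. ]
[135.7 209.8] [5 4 6] [ 511.5 -323.7   68. ]
[141.7 211.4] [5 3 7] [ 513.7 -308.5   68. ]
[203.  219.2] [15  9 40] [ 511.5 -167.4   68. ]
tray [array([ 599.1, -130.3,   18. ]), array([ 571.6, -425.7,   18. ]), array([ 356.5, -402. ,   18. ]), array([ 385.3, -108.9,   18. ])]
slab [array([649.7, 334. ,  10. ]), array([587.3,  56. ,  10. ]), array([351.2, 104.9,  10. ]), array([409. , 383.4,  10. ])]
```

View pics/crop.png

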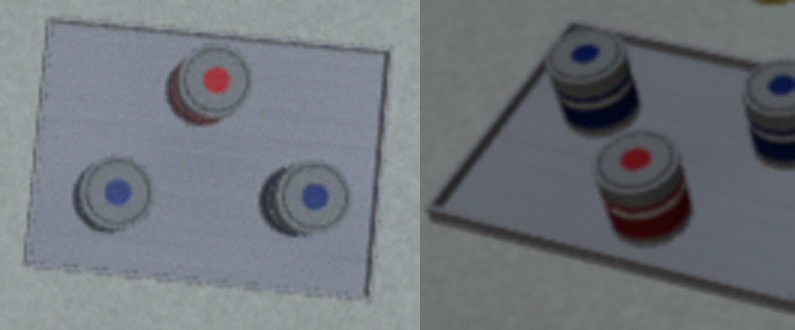

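The crop confirms it: two blue-dot, blue-banded tins at top pixels (348,194) and (414,195), with the red tin at (381,157) between and beyond them. Next I work out the move to hover over the nearer one, B.

Run:
```python
from h import *
print(togo([441.3,-344.3,150]), plane("top",(381.5,157),68))
```

```text
[-318.99057513  164.45010408   80.60215373] [ 537.15010038 -265.36257934   68.        ]
```

{"api": "step_arm", "payload": {
  "motion": [
    {"slide": [-25, 13, 6], "dr": [0, 0, 0], "jaw": 85},
    {"slide": [-70, 36, 18], "dr": [0, 0, 0], "jaw": 85},
    {"slide": [-125, 64, 32], "dr": [0, 0, 0], "jaw": 85},
    {"slide": [-180, 93, 45], "dr": [0, 0, 0], "jaw": 85},
    {"slide": [-235, 121, 59], "dr": [0, 0, 0], "jaw": 85},
    {"slide": [-280, 145, 71], "dr": [0, 0, 0], "jaw": 85},
    {"slide": [-308, 159, 78], "dr": [0, 0, 0], "jaw": 85},
    {"slide": [-319, 164, 80], "dr": [0, 0, 0], "jaw": 85}
  ]
}}

```text
clock: 1.1
position: [442.3, -343.8, 150.4]
ee_rot: [-0.151, 0.988, 0.001, -0.001]
contact_force: [0.2, 0.1, -0.6]
gripper_width: 85.1
grasp_force: 0.0
```

```bash
cat >> h.py <<'E'
def wray(px,s):
    c=optics.camera_info("wrist");K=c["camera_matrix"];T=c["T_tool_cam"]
    u=np.array([px[0]-K[0,2],px[1]-K[1,2]]);r=np.hypot(*u);t=r/K[0,0]
    d=np.array([np.sin(t)*u[0]/r,-np.sin(t)*u[1]/r,-np.cos(t)])
    Rt=R.from_quat(s["ee_rot"]);return Rt.apply(T[:3,3])+s["position"],Rt.apply(T[:3,:3]@d)
def wplane(px,s,z):
    o,d=wray(px,s);return o+d*(z-o[2])/d[2]
E
python3 - <<'E'
from h import *
np.set_printoptions(precision=1,suppress=True)
s=arm.read_state();a=optics.get_image("wrist");cv2.imwrite("pics/w1.png",a)
print(s["position"],s["contact_force"],togo([441.3,-344.3,80]))
for c,t in blobs(a,(105,110,30),(130,255,255),60):print(c,t,wplane(c,s,68))
E
```

```text
[ 442.3 -343.8  150.4] [ 0.2  0.1 -0.6] [ 1.5 -0.  70.5]
[281.  216.8] [267 204  29  27 616] [ 441.5 -343.4   68. ]
[456.6 274.8] [447 265  20  21 313] [ 447.  -181.4   68. ]
```

View pics/w1.png

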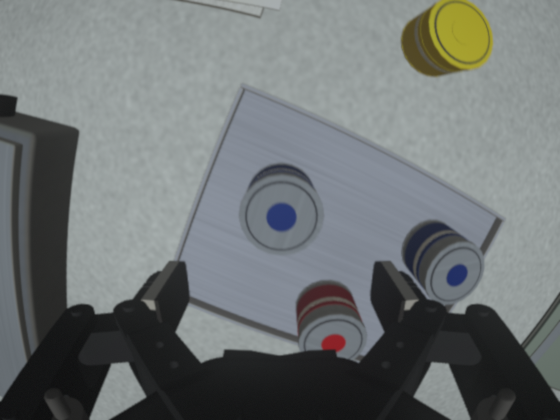

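The wrist view shows tin B's dot at (281,217), centred under the fingers, tin A's at (457,275) and the red tin's at (333,343). The positions agree with the top view, so I descend and grip.

{"api": "step_arm", "payload": {
  "motion": [
    {"slide": [1, 0, 10], "dr": [0, 0, 0], "jaw": 85},
    {"slide": [1, 0, 30], "dr": [0, 0, 0], "jaw": 85},
    {"slide": [1, 0, 55], "dr": [0, 0, 0], "jaw": 85},
    {"slide": [1, 0, 80], "dr": [0, 0, 0], "jaw": 85},
    {"slide": [1, 0, 100], "dr": [0, 0, 0], "jaw": 85},
    {"slide": [1, 0, 115], "dr": [0, 0, 0], "jaw": 85},
    {"slide": [1, 0, 122], "dr": [0, 0, 0], "jaw": 85},
    {"slide": [1, 0, 124], "dr": [0, 0, 0], "jaw": 85}
  ]
}}

```text
clock: 2.15
position: [440.5, -345.9, 27.2]
ee_rot: [-0.15, 0.989, -0.0, -0.0]
contact_force: [0.2, -0.2, 0.0]
gripper_width: 85.4
grasp_force: 0.0
```

{"api": "step_arm", "payload": {
  "motion": [
    {"slide": [0, 0, 0], "dr": [0, 0, 0], "jaw": 75},
    {"slide": [0, 0, 0], "dr": [0, 0, 0], "jaw": 68},
    {"slide": [0, 0, 0], "dr": [0, 0, 0], "jaw": 60},
    {"slide": [0, 0, 0], "dr": [0, 0, 0], "jaw": 50},
    {"slide": [0, 0, 0], "dr": [0, 0, 0], "jaw": 50},
    {"slide": [0, 0, 0], "dr": [0, 0, 0], "jaw": 50},
    {"slide": [0, 0, 0], "dr": [0, 0, 0], "jaw": 50},
    {"slide": [0, 0, 0], "dr": [0, 0, 0], "jaw": 50}
  ]
}}

```text
clock: 3.15
position: [441.3, -345.8, 28.6]
ee_rot: [-0.151, 0.989, -0.001, 0.001]
contact_force: [-1.1, 1.1, 5.6]
gripper_width: 62.2
grasp_force: 65.7
```

{"api": "step_arm", "payload": {
  "motion": [
    {"slide": [0, 0, -4], "dr": [0, 0, 0], "jaw": 50},
    {"slide": [0, 0, -15], "dr": [0, 0, 0], "jaw": 50},
    {"slide": [0, 0, -30], "dr": [0, 0, 0], "jaw": 50},
    {"slide": [0, 0, -42], "dr": [0, 0, 0], "jaw": 50},
    {"slide": [0, 0, -48], "dr": [0, 0, 0], "jaw": 50},
    {"slide": [0, 0, -50], "dr": [0, 0, 0], "jaw": 50},
    {"slide": [0, 0, -50], "dr": [0, 0, 0], "jaw": 50},
    {"slide": [0, 0, -50], "dr": [0, 0, 0], "jaw": 50}
  ]
}}

```text
clock: 4.15
position: [440.3, -345.5, 76.8]
ee_rot: [-0.15, 0.989, 0.0, -0.0]
contact_force: [0.7, -0.5, -0.4]
gripper_width: 62.0
grasp_force: 65.3
```

{"api": "step_arm", "payload": {
  "motion": [
    {"slide": [0, 0, -50], "dr": [0, 0, 0], "jaw": 50},
    {"slide": [0, 0, -50], "dr": [0, 0, 0], "jaw": 50},
    {"slide": [0, 0, -50], "dr": [0, 0, 0], "jaw": 50},
    {"slide": [0, 0, -50], "dr": [0, 0, 0], "jaw": 50},
    {"slide": [0, 0, -50], "dr": [0, 0, 0], "jaw": 50},
    {"slide": [0, 0, -50], "dr": [0, 0, 0], "jaw": 50},
    {"slide": [0, 0, -50], "dr": [0, 0, 0], "jaw": 50},
    {"slide": [0, 0, -50], "dr": [0, 0, 0], "jaw": 50}
  ]
}}

```text
clock: 5.15
position: [440.7, -345.6, 127.2]
ee_rot: [-0.15, 0.989, 0.0, -0.0]
contact_force: [-0.5, 0.2, 0.2]
gripper_width: 62.2
grasp_force: 65.9
```

```bash
cat > weigh.py <<'E'
from h import *
f=[];e=[];w=[]
for i in range(16):
    a=optics.get_image("wrist");s=arm.read_state();f.append(s["contact_force"]);e.append(s["joint_efforts"]);w.append(s["wrist_torque"])
cv2.imwrite("pics/wl_%.0f.png"%s["clock"],a)
for x in(f,w,e):print(np.mean(x,0).round(3),np.std(x,0).round(3))
print(s["clock"],s["position"],s["joints"].round(3))
E
python3 weigh.py
```

```text
[ 0.024  0.061 -0.667] [0.502 0.424 0.528]
[ 0.018 -0.008  0.008] [0.032 0.023 0.018]
[ -0.    -36.035  16.139   3.622  -0.      0.   ] [0.001 0.015 0.003 0.001 0.    0.   ]
5.95 [ 440.69440249 -345.63919484  127.32532825] [-0.376  0.373 -0.296  0.    -0.902 -0.893]
```

About −0.67 N, or 68 g, so B looks like the light tin. I set it back gently where it was.

{"api": "step_arm", "payload": {
  "motion": [
    {"slide": [0, 0, 8], "dr": [0, 0, 0], "jaw": 50},
    {"slide": [0, 0, 24], "dr": [0, 0, 0], "jaw": 50},
    {"slide": [0, 0, 45], "dr": [0, 0, 0], "jaw": 50},
    {"slide": [0, 0, 66], "dr": [0, 0, 0], "jaw": 50},
    {"slide": [0, 0, 82], "dr": [0, 0, 0], "jaw": 50},
    {"slide": [0, 0, 91], "dr": [0, 0, 0], "jaw": 50},
    {"slide": [0, 0, 95], "dr": [0, 0, 0], "jaw": 50},
    {"slide": [0, 0, 97], "dr": [0, 0, 0], "jaw": 50}
  ]
}}

```text
clock: 6.95
position: [441.0, -345.8, 30.5]
ee_rot: [-0.15, 0.989, -0.0, 0.0]
contact_force: [-0.2, -0.1, -0.3]
gripper_width: 62.3
grasp_force: 65.9
```

{"api": "step_arm", "payload": {
  "motion": [
    {"slide": [0, 0, 0.5], "dr": [0, 0, 0], "jaw": 50},
    {"slide": [0, 0, 1], "dr": [0, 0, 0], "jaw": 50},
    {"slide": [0, 0, 1.5], "dr": [0, 0, 0], "jaw": 50},
    {"slide": [0, 0, 1.5], "dr": [0, 0, 0], "jaw": 50},
    {"slide": [0, 0, 1.5], "dr": [0, 0, 0], "jaw": 50},
    {"slide": [0, 0, 1.5], "dr": [0, 0, 0], "jaw": 50},
    {"slide": [0, 0, 1.5], "dr": [0, 0, 0], "jaw": 50},
    {"slide": [0, 0, 1.5], "dr": [0, 0, 0], "jaw": 50}
  ]
}}

```text
clock: 7.95
position: [440.7, -345.6, 28.8]
ee_rot: [-0.15, 0.989, 0.0, 0.0]
contact_force: [0.4, -0.3, -0.7]
gripper_width: 61.9
grasp_force: 65.9
```

{"api": "step_arm", "payload": {
  "motion": [
    {"slide": [0, 0, 0.4], "dr": [0, 0, 0], "jaw": 50},
    {"slide": [0, 0, 0.8], "dr": [0, 0, 0], "jaw": 50},
    {"slide": [0, 0, 1.2], "dr": [0, 0, 0], "jaw": 50},
    {"slide": [0, 0, 1.2], "dr": [0, 0, 0], "jaw": 50},
    {"slide": [0, 0, 1.2], "dr": [0, 0, 0], "jaw": 50},
    {"slide": [0, 0, 1.2], "dr": [0, 0, 0], "jaw": 50},
    {"slide": [0, 0, 1.2], "dr": [0, 0, 0], "jaw": 50},
    {"slide": [0, 0, 1.2], "dr": [0, 0, 0], "jaw": 50}
  ]
}}

```text
clock: 8.95
position: [440.7, -345.6, 28.5]
ee_rot: [-0.15, 0.989, -0.0, 0.0]
contact_force: [-1.4, 2.3, 5.8]
gripper_width: 62.2
grasp_force: 66.6
```

Contact with the floor. Now I open, then lift.

{"api": "step_arm", "payload": {
  "motion": [
    {"slide": [0, 0, 0], "dr": [0, 0, 0], "jaw": 64},
    {"slide": [0, 0, 0], "dr": [0, 0, 0], "jaw": 68},
    {"slide": [0, 0, 0], "dr": [0, 0, 0], "jaw": 75},
    {"slide": [0, 0, 0], "dr": [0, 0, 0], "jaw": 85},
    {"slide": [0, 0, 0], "dr": [0, 0, 0], "jaw": 85},
    {"slide": [0, 0, 0], "dr": [0, 0, 0], "jaw": 85},
    {"slide": [0, 0, -5], "dr": [0, 0, 0], "jaw": 85},
    {"slide": [0, 0, -15], "dr": [0, 0, 0], "jaw": 85}
  ]
}}

```text
clock: 9.95
position: [440.4, -345.6, 42.9]
ee_rot: [-0.15, 0.989, 0.0, -0.0]
contact_force: [0.8, 0.1, 0.4]
gripper_width: 84.9
grasp_force: 0.0
```

{"api": "step_arm", "payload": {
  "motion": [
    {"slide": [0, 0, -15], "dr": [0, 0, 0], "jaw": 85},
    {"slide": [0, 0, -35], "dr": [0, 0, 0], "jaw": 85},
    {"slide": [0, 0, -60], "dr": [0, 0, 0], "jaw": 85},
    {"slide": [0, 0, -80], "dr": [0, 0, 0], "jaw": 85},
    {"slide": [0, 0, -95], "dr": [0, 0, 0], "jaw": 85},
    {"slide": [0, 0, -105], "dr": [0, 0, 0], "jaw": 85},
    {"slide": [0, 0, -108], "dr": [0, 0, 0], "jaw": 85},
    {"slide": [0, 0, -108], "dr": [0, 0, 0], "jaw": 85}
  ]
}}

```text
clock: 10.95
position: [440.5, -345.5, 150.2]
ee_rot: [-0.15, 0.989, 0.0, -0.0]
contact_force: [-0.2, -0.9, 0.6]
gripper_width: 84.8
grasp_force: 0.0
```

Run:
```python
from h import *
np.set_printoptions(precision=1,suppress=True)
s=arm.read_state();a=optics.get_image("wrist");cv2.imwrite("pics/w2.png",a)
print(s["position"],s["contact_force"],s["gripper_width"],togo([446.7,-181.7,150]))
for c,t in blobs(a,(105,110,30),(130,255,255),60):print(c,t,wplane(c,s,68))
```

```text
[ 440.5 -345.5  150.2] [-0.2 -0.9  0.6] 84.77591847391488 [-54.7 154.4   0.1]
[279.1 218.5] [265 205  29  28 633] [ 441.3 -346.1   68. ]
[457.3 276.1] [448 266  20  21 314] [ 446.4 -181.9   68. ]
```

View pics/w2.png

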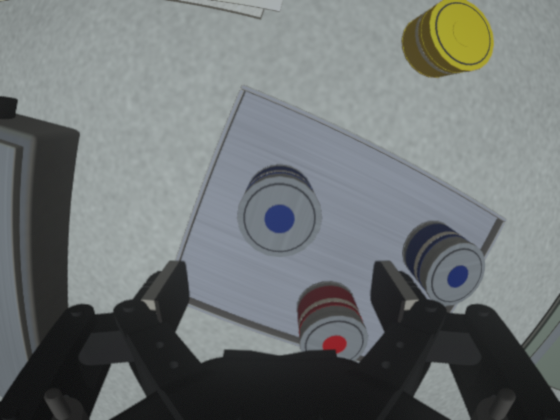

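Tin B stands upright and released at (279,218), inside the tray. Tin A is at (457,276). Now over to tin A.

{"api": "step_arm", "payload": {
  "motion": [
    {"slide": [-4, 11, 0], "dr": [0, 0, 0], "jaw": 85},
    {"slide": [-12, 35, 0], "dr": [0, 0, 0], "jaw": 85},
    {"slide": [-24, 67, 0], "dr": [0, 0, 0], "jaw": 85},
    {"slide": [-36, 100, 0], "dr": [0, 0, 0], "jaw": 85},
    {"slide": [-46, 130, 0], "dr": [0, 0, 0], "jaw": 85},
    {"slide": [-53, 149, 0], "dr": [0, 0, 0], "jaw": 85},
    {"slide": [-55, 154, 0], "dr": [0, 0, 0], "jaw": 85},
    {"slide": [-55, 154, 0], "dr": [0, 0, 0], "jaw": 85}
  ]
}}

```text
clock: 12.0
position: [447.4, -181.9, 150.5]
ee_rot: [-0.151, 0.989, 0.0, -0.0]
contact_force: [0.1, -0.6, -0.4]
gripper_width: 85.0
grasp_force: 0.0
```

Run:
```python
from h import *
np.set_printoptions(precision=1,suppress=True)
s=arm.read_state();a=optics.get_image("wrist")
for c,t in blobs(a,(105,110,30),(130,255,255),60):print(c,t,wplane(c,s,68),togo(wplane(c,s,68)))
```

```text
[ 82.7 150. ] [ 73 137  21  27 430] [ 441.3 -346.4   68. ] [  54.6 -154.9   82.5]
[280.5 216. ] [266 203  30  27 630] [ 446.2 -182.1   68. ] [ 1.   0.5 82.5]
[549.2 337.4] [529 318  31  40 264] [498.7 178.3  68. ] [-156.2  329.1   82.4]
[  2.8 389.8] [  0 382  10  19  99] [ 839.3 -501.6   68. ] [-279.3 -421.3   82.3]
```

{"api": "step_arm", "payload": {
  "motion": [
    {"slide": [1, 0, 10], "dr": [0, 0, 0], "jaw": 85},
    {"slide": [1, 0, 30], "dr": [0, 0, 0], "jaw": 85},
    {"slide": [1, 0, 55], "dr": [0, 0, 0], "jaw": 85},
    {"slide": [1, 0, 80], "dr": [0, 0, 0], "jaw": 85},
    {"slide": [1, 0, 100], "dr": [0, 0, 0], "jaw": 85},
    {"slide": [1, 0, 115], "dr": [0, 0, 0], "jaw": 85},
    {"slide": [1, 0, 121], "dr": [0, 0, 0], "jaw": 85},
    {"slide": [1, 0, 123], "dr": [0, 0, 0], "jaw": 85}
  ]
}}

```text
clock: 13.05
position: [446.2, -182.9, 27.2]
ee_rot: [-0.15, 0.989, 0.0, -0.0]
contact_force: [0.6, -0.7, 0.7]
gripper_width: 85.0
grasp_force: 0.0
```

{"api": "step_arm", "payload": {
  "motion": [
    {"slide": [0, 0, 0], "dr": [0, 0, 0], "jaw": 75},
    {"slide": [0, 0, 0], "dr": [0, 0, 0], "jaw": 68},
    {"slide": [0, 0, 0], "dr": [0, 0, 0], "jaw": 60},
    {"slide": [0, 0, 0], "dr": [0, 0, 0], "jaw": 50},
    {"slide": [0, 0, 0], "dr": [0, 0, 0], "jaw": 50},
    {"slide": [0, 0, 0], "dr": [0, 0, 0], "jaw": 50},
    {"slide": [0, 0, 0], "dr": [0, 0, 0], "jaw": 50},
    {"slide": [0, 0, 0], "dr": [0, 0, 0], "jaw": 50}
  ]
}}

```text
clock: 14.05
position: [446.8, -182.5, 28.7]
ee_rot: [-0.151, 0.989, -0.0, 0.001]
contact_force: [-1.0, 1.2, 5.4]
gripper_width: 61.6
grasp_force: 64.8
```

{"api": "step_arm", "payload": {
  "motion": [
    {"slide": [0, 0, -4], "dr": [0, 0, 0], "jaw": 50},
    {"slide": [0, 0, -15], "dr": [0, 0, 0], "jaw": 50},
    {"slide": [0, 0, -35], "dr": [0, 0, 0], "jaw": 50},
    {"slide": [0, 0, -60], "dr": [0, 0, 0], "jaw": 50},
    {"slide": [0, 0, -82], "dr": [0, 0, 0], "jaw": 50},
    {"slide": [0, 0, -96], "dr": [0, 0, 0], "jaw": 50},
    {"slide": [0, 0, -100], "dr": [0, 0, 0], "jaw": 50},
    {"slide": [0, 0, -100], "dr": [0, 0, 0], "jaw": 50}
  ]
}}

```text
clock: 15.05
position: [446.1, -182.4, 127.3]
ee_rot: [-0.15, 0.989, 0.0, -0.0]
contact_force: [0.6, -0.1, -3.0]
gripper_width: 61.7
grasp_force: 65.7
```

```bash
python3 weigh.py
python3 - <<'E'
from h import *
print(togo([499.3,219.6,137]))
E
```

```text
[-0.356 -0.163 -2.39 ] [0.515 0.505 0.579]
[ 0.012 -0.011  0.007] [0.025 0.026 0.036]
[ 0.0000e+00 -2.9766e+01  1.5788e+01  3.6190e+00 -2.0000e-03 -0.0000e+00] [0.004 0.16  0.062 0.013 0.003 0.   ]
15.85 [ 446.46500004 -182.51517693  127.62876788] [-0.05   0.253 -0.48   0.    -0.838 -1.219]
[-169.97252723  368.23568643   -9.36973591]
```

A weighs about 244 g, so it is the heavier tin. I carry it smoothly to over the slab centre in two calls.

{"api": "step_arm", "payload": {
  "motion": [
    {"slide": [-2, 4, -2], "dr": [0, 0, 0], "jaw": 50},
    {"slide": [-7, 15, -5], "dr": [0, 0, 0], "jaw": 50},
    {"slide": [-15, 33, -8], "dr": [0, 0, 0], "jaw": 50},
    {"slide": [-27, 58, -8], "dr": [0, 0, 0], "jaw": 50},
    {"slide": [-40, 87, -8], "dr": [0, 0, 0], "jaw": 50},
    {"slide": [-54, 118, -8], "dr": [0, 0, 0], "jaw": 50},
    {"slide": [-69, 150, -8], "dr": [0, 0, 0], "jaw": 50},
    {"slide": [-84, 182, -8], "dr": [0, 0, 0], "jaw": 50}
  ]
}}

```text
clock: 16.85
position: [472.6, 18.1, 136.0]
ee_rot: [-0.151, 0.989, 0.0, 0.0]
contact_force: [-0.6, -0.1, -2.2]
gripper_width: 61.8
grasp_force: 65.7
```

{"api": "step_arm", "payload": {
  "motion": [
    {"slide": [-15, 32, 0], "dr": [0, 0, 0], "jaw": 50},
    {"slide": [-30, 64, 0], "dr": [0, 0, 0], "jaw": 50},
    {"slide": [-44, 96, 0], "dr": [0, 0, 0], "jaw": 50},
    {"slide": [-57, 125, 0], "dr": [0, 0, 0], "jaw": 50},
    {"slide": [-69, 150, 0], "dr": [0, 0, 0], "jaw": 50},
    {"slide": [-78, 170, 0], "dr": [0, 0, 0], "jaw": 50},
    {"slide": [-84, 182, 0], "dr": [0, 0, 0], "jaw": 50},
    {"slide": [-86, 186, 0], "dr": [0, 0, 0], "jaw": 50}
  ]
}}

```text
clock: 17.85
position: [499.3, 219.9, 135.5]
ee_rot: [-0.151, 0.989, -0.0, -0.0]
contact_force: [0.8, -0.2, -1.8]
gripper_width: 61.6
grasp_force: 65.8
```

{"api": "step_arm", "payload": {
  "motion": [
    {"slide": [0, 0, 0], "dr": [0, 0, 0], "jaw": 50},
    {"slide": [0, 0, 0], "dr": [0, 0, 0], "jaw": 50},
    {"slide": [0, 0, 0], "dr": [0, 0, 0], "jaw": 50},
    {"slide": [0, 0, 0], "dr": [0, 0, 0], "jaw": 50},
    {"slide": [0, 0, 0], "dr": [0, 0, 0], "jaw": 50},
    {"slide": [0, 0, 0], "dr": [0, 0, 0], "jaw": 50},
    {"slide": [0, 0, 0], "dr": [0, 0, 0], "jaw": 50},
    {"slide": [0, 0, 0], "dr": [0, 0, 0], "jaw": 50}
  ]
}}

```text
clock: 18.85
position: [499.4, 219.4, 135.6]
ee_rot: [-0.15, 0.989, -0.0, -0.0]
contact_force: [-0.5, 0.7, -1.7]
gripper_width: 61.5
grasp_force: 65.8
```

Run:
```python
from h import *
cv2.imwrite("pics/end.png",optics.get_image("scene"));s=arm.read_state();print(s["position"],s["grasp_force"],s["joint_vel"].round(3))
```

```text
[499.40348441 219.38908587 135.61152929] 65.75002033263445 [-0.    -0.001  0.003  0.001 -0.     0.002]
```

View pics/end.png

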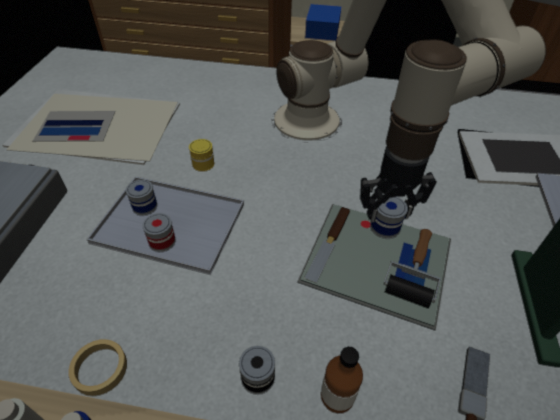

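The picture shows the heavy tin upright in the fingers at (390,216), over the middle of the slab. The light tin stands in the tray at (142,196), and the red tin, roller and knife are where they were. I hand in.

```bash
python3 -c "
from bench import arm
print(arm.job_done())"
```

```text
the job is handed in; nothing more can be done
None
```

I handed the job in with the heavier tin (about 244 g) held upright and still about 10 cm over the middle of the slab. The lighter tin (about 68 g) stands released and upright in the tray, and the red tin, roller and knife look undisturbed in the last picture; no verdict came back.

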